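# Refocus the laser marker by one turn of its hand wheel

### The job

The next parts to be marked are 5 mm thinner, so bring the laser head down by one pitch of its screw: push the hand wheel on top of the column round by its upright handle, exactly one full turn clockwise as seen from above, so that the handle finishes right where it started. Push the handle gently with the outside of the fingers, never taking it between them or gripping it. Leave the loose things around the machine where they are, and finish with the hand clear of everything.

Things in the scene. Friction and masses are not known exactly. Their poses are not given: they have to be found in the camera images.
- wheel_axis (a point): centre of the hand wheel, on its upright axis, level with the top of the rim (266 mm above the table). The wheel is black, lies level on top of the white and aluminium column of the bench-top laser marker, 125 mm in outside diameter, with a round rim 15 mm thick, three spokes and a hub that rises 3 mm above the rim
- handle_mid (a point): middle, half-way up (295 mm above the table), of the wheel's upright handle: a black round grip 25 mm in diameter and 52 mm tall standing on the rim, its axis 52 mm from the wheel's axis, its foot 269 mm and its top 321 mm above the table. It travels round with the wheel on a circle of 52 mm radius; nothing else on the machine is as high as the handle, and nothing stands within the circle above the hub
- handle: the same handle; origin at the centre of its foot. It is a sleeve that spins freely on its own pin, so it rolls along a finger; its own yaw means nothing
- wheel (a joint): angle of the hand wheel in rad, growing clockwise as seen from above; one full turn is 6.283 and lowers the laser head by 5 mm. It starts anywhere from -2.5 to 2.5 and the screw's ends are far beyond the turn. At 0 the handle is on the marker's own -x side of the axis. The screw is self-locking: some 3.5 N at the handle moves it and it stops where it is left, without coasting
- marker: bench-top laser marker, bolted down: origin on the column's (and wheel's) axis at table level, with its yaw. Bed plate 12 mm thick, reaching 230 mm to its -x, 70 to +x, 300 to -y, 140 to +y; column 70 x 90 mm, 240 high; white and blue laser body along y, 56 to 142 mm to the -x side of the axis, with scan head and lens at its -y end, none of it higher than 228 mm: 24 mm below the wheel
- tag: loose steel plate 70 x 45 x 6 mm lying on the wooden nest under the lens, origin at the centre of its underside; leave it alone
- bush_a: loose brass bush, 44 mm in diameter, 34 mm tall, on the bed at the column's -y side, origin at the centre of its underside; leave it alone
- bush_b: loose steel bush, 36 mm in diameter, 45 mm tall, on the bed at the column's +y side, origin at the centre of its underside; leave it alone
- cleaner: loose clear bottle of lens cleaner, 60 mm in diameter, 175 mm tall, on the table at the machine's +y side, origin at the centre of its underside; leave it alone
- tape: loose roll of clear tape lying flat, 96 mm in diameter, 45 mm tall, on the table at the machine's +y side, origin at the centre of its underside; leave it alone
- block: loose wooden block 50 x 110 x 35 mm on the table behind the column, origin at the centre of its underside; leave it alone
- mouse: loose black computer mouse 100 x 58 x 33 mm on the table at the right, origin at the centre of its underside; leave it alone

How it is judged (in metres and radians):
On the way, in this order (a step that is already met when the one before it is completed fails the run):
1. the fingers push the wheel by its handle, and the handle is more than 50 mm from where it started (a sixth of a turn) (distance of handle_mid from where it was at the start of the episode above 0.05 m and contact force between the fingers and handle above 0.3 N), for 0.02 s.
2. still pushed by the handle, the handle comes round to the far side (more than 93 mm from where it started) (distance of handle_mid from where it was at the start of the episode above 0.093 m and contact force between the fingers and handle above 0.3 N), for 0.02 s.
3. still pushed by the handle, the handle comes back to within 50 mm of where it started (distance of handle_mid from where it was at the start of the episode below 0.05 m and contact force between the fingers and handle above 0.3 N), for 0.02 s.
At the end, for the whole second after the job is handed in: the wheel has been pushed round by its handle through one turn clockwise and no more: joint wheel has grown by one turn, the handle is within 10 mm (about 11 degrees) of where it started, and the wheel is at rest (distance of handle_mid from where it was at the start of the episode below 0.01 m and value of joint wheel between 3.3 and 9.2 rad and velocity of joint wheel between -0.05 and 0.05 rad/s); the robot touches nothing.
It fails at once if the handle is taken between the fingers (the grasp point is on the handle's axis and lower than 12 mm above its top) (horizontal distance between the grasp point and handle_mid below 0.01 m and height (world z) of the grasp point below 0.333 m).
It fails at once if the handle is squeezed or shoved with more than 40 N (contact force between the fingers and handle above 40 N).
It fails at once if a loose thing (the work waiting under the lens, brass bush, steel bush, lens-cleaner bottle, tape roll, wooden block, mouse) is shifted or lifted by more than 15 mm (distance of any of tag, bush_a, bush_b, cleaner, tape, block, mouse from where it was at the start of the episode above 0.015 m).
It also fails if it takes over 58 s, if anything falls off the work surface, if the arm or the gripper's body presses on something with over 40 N, if the wrist force passes 120 N, or if a joint passes its speed limit or range.

### The arm

A 6-joint arm with a two-finger parallel gripper is mounted at the origin on the work surface. World frame = base frame: x ahead of the robot, y to its left, z up, the work surface at z = 0. Lengths are in mm, angles in degrees, forces in N, time in s.
With the tool pointing down it reaches from about 300 to 850 mm from the base axis. Payload 4.2 kg.
Tool frame: the origin (TCP) lies midway between the tips of the shut fingers; the grasp point (between the pads) lies 19 mm behind it; x points along the fingers, z is the direction in which the jaws open and shut, and the axes are right-handed (so a half turn about x gives the same grasp; the last joint's range is limited). The gripper opens to 91 mm and grips with 3 to 60 N. Pads are 32 mm wide; open, the fingers measure 118 mm over their backs; the gripper's body (76 mm by 178 mm) begins 60 mm behind the grasp point.
Start: joints at [74.485, 18.312, 89.639, -0, 72.044, -1.146], TCP at [142.705, 557.03, 180.976] pointing down, gripper open.
Joint ranges: [-177.97, 177.97], [-48.28, 115.42], [12.27, 149.76], [-77.06, 257.06], [2.81, 150.46], [-146.56, 146.56]. Speed limits (degrees/s): [147.25, 147.25, 180, 180, 180, 180].

### API

Orientations are given as [roll, pitch, yaw] about the fixed x, y, z axes, in that order (R = Rz(yaw) Ry(pitch) Rx(roll)).
In Python, from workcell import env gives the robot as it stands.
- The arm moves only by the tool send_rows, never from a script. Its argument "commands" is a list that holds one entry, the list of rows, each a list of 6 numbers: the shift along the tool's x, y, z normalised to -1 to 1, where 1 is 0.1 m, then the turn, a rotation vector about the tool's x, y, z normalised to -1 to 1, where 1 is 2 pi rad. In form: [[[x, y, z, wx, wy, wz], ...]]. A call has 1 to 20 rows; each row is the pose to reach, as a shift and turn from the pose commanded when the call began, along the tool's axes at that moment, turning the shorter way round; what a row does not reach only later rows make up. A row lasts 1/8 s, in which the tool goes at most 62.5 mm and 10.7 degrees, less where a joint would pass 70% of its speed; a pose out of reach is approached as far as the arm can. A call with a number of a shift or a turn outside -1 to 1 is refused whole. A call with a gripper value outside its range is refused whole. "jaw" is the closure, from -1 (fully open) to 1 (shut), so that 0 is half open, set as the call begins (left out, the last holds). The fingers move at their own pace and stop on an object; "force" is the grip in N (left out, the last holds). Time passes only in rows, so rows that repeat a pose let the fingers close. It gives the time, the measured TCP pose, the force and the opening at its end, in the units of the state.
- env.state(): the state, without advancing time (a new reading comes with each control period).
- env.grab_frame(name): name is "scene" or "top" or "wrist"; returns (picture, depth): 384x512x3 uint8, red, green, blue; 384x512 float32, mm along the optical axis (not along the pixel's ray), 0 where there is no reading.
- env.get_calibration(name): a dict with "mtx" (3x3 intrinsics, pixels), "camera_from_world" (4x4, takes a point from world to camera coordinates). Camera axes: x right, y up, looking along -z (the intrinsics and any distortion apply to the point x, -y, -z); pixel columns grow to the right and rows downward; lengths in mm; the calibration is good to about 2 mm. A picture is of the moment at which its call begins: read the wrist's pose just before it. get_calibration takes no time and is no camera call; for the wrist camera it gives the pose at the moment of the call.
- env.job_done(): hands the job in, once; it reports no verdict.
The state is a dict: "time_s": time; "qpos": joint angles; "qvel": joint speeds; "effort": joint torques, N m; "ee_pos": TCP position; "ee_rot": TCP orientation; "force": force on the tool from outside, world axes, zero at the start; "torque": the same for the moment, N m; "gripper_width": finger opening in mm.
Only numpy, scipy, OpenCV 4.12 (cv2) and the standard library are available. Lean on these libraries where they do the work, as an engineer would, in place of code of your own. Each camera call takes 0.05 s, during which the arm holds its last target.

## Working session

There is one attempt and no reset: what is moved stays moved. The work goes in short steps, Python scripts to look and compute and a tool call to move; the robot and the scene stay as the last step left them, time stands still between calls to the robot, and variables do not carry over. Pictures are saved under pics/ and viewed, and the job is handed in when it is done.

Besides the shell and the picture viewer there is one more tool, called after ">>>" as name([rows], argument=value, ...), one row to a line, values as JSON. send_rows: Moves the arm, as the interface text tells. Its arguments: {"type":"object","properties":{"commands":{"type":"array","items":{"type":"array","items":{"type":"array","items":{"type":"number","minimum":-1,"maximum":1}}}},"jaw":{"type":"number"},"force":{"type":"number"}},"required":["commands"]}

```bash
ls; mkdir -p pics; python3 - <<'E'
from workcell import env
import cv2
print(env.state())
for n in ("scene","top","wrist"):
    p,d=env.grab_frame(n); cv2.imwrite(f"pics/{n}0.png",p[:,:,::-1]); c=env.get_calibration(n); print(n,c)
    import numpy as np; np.savez(f"{n}0.npz",p=p,d=d,**c)
E
```

```text
pics
{'time_s': 0.0, 'qpos': array([ 7.44837823e+01,  1.83517910e+01,  8.97063274e+01,  1.19633954e-03,
        7.20419720e+01, -1.14695900e+00]), 'qvel': array([-0.00570446,  0.03803712,  0.01372905,  0.03192285,  0.02545093,
       -0.04809572]), 'effort': array([ 1.53525662e-04, -4.12464023e+01, -2.31976175e+01,  7.28286593e-02,
        4.55609872e-02, -1.34907018e-04]), 'ee_pos': array([142.55243532, 556.47929929, 180.11934549]), 'ee_rot': array([ 178.20196905,   89.8999031 , -106.16765946]), 'force': array([ 0.18549741, -0.10525425,  0.06121707]), 'torque': array([ 0.03267419, -0.05090643, -0.01352816]), 'gripper_width': 91.3401807856291}
scene {'mtx': array([[472.34354167,   0.        , 250.64922027],
       [  0.        , 472.34354167, 194.83418376],
       [  0.        ,   0.        ,   1.        ]]), 'camera_from_world': array([[ 7.81339955e-01,  6.23899183e-01, -1.60525664e-02,
        -4.30262022e+02],
       [-3.53860994e-01,  4.64051500e-01,  8.12058250e-01,
         7.04517508e+01],
       [ 5.14091696e-01, -6.28813180e-01,  5.83355563e-01,
        -1.84090361e+03],
   
[... 445 characters left out ...]
    [-8.08106839e-02,  1.41764727e-02,  9.96628647e-01,
        -1.32400130e+03],
       [ 0.00000000e+00,  0.00000000e+00,  0.00000000e+00,
         1.00000000e+00]])}
wrist {'mtx': array([[295.96229528,   0.        , 255.83895784],
       [  0.        , 295.96229528, 193.77387074],
       [  0.        ,   0.        ,   1.        ]]), 'camera_from_world': array([[ 2.47160995e-01,  9.68973735e-01, -1.15931809e-03,
        -5.74760661e+02],
       [-9.30298478e-01,  2.36960912e-01, -2.79989766e-01,
         3.26692662e+01],
       [-2.71028016e-01,  7.02810608e-02,  9.60002285e-01,
        -3.91384447e+02],
       [ 0.00000000e+00,  0.00000000e+00,  0.00000000e+00,
         1.00000000e+00]])}
```

View pics/scene0.png

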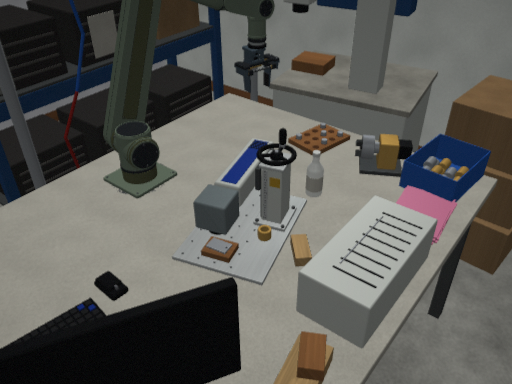

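View pics/top0.png

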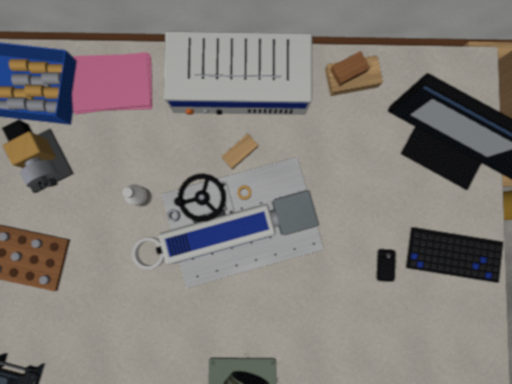

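The scene view shows the wheel at about (276,155), with the handle at (283,137). The top view shows the wheel at about (201,197). I'll zoom in on both and measure them.

```bash
python3 - <<'E'
import cv2,numpy as np
t=cv2.imread("pics/top0.png")[150:250,130:260]; s=cv2.imread("pics/scene0.png")[115:215,215:345]
cv2.imwrite("pics/z0.png",np.hstack([cv2.resize(i,None,fx=3,fy=3,interpolation=cv2.INTER_CUBIC) for i in(t,s)]))
f=np.load("top0.npz");g=np.load("scene0.npz")
d=f['d'];p=f['p']
K=f['mtx'];T=np.linalg.inv(f['camera_from_world'])
v,u=np.mgrid[:384,:512]
def world(d,K,T):
    return np.stack([(u-K[0,2])/K[0,0]*d,-(v-K[1,2])/K[1,1]*d,-d,np.ones_like(d)],-1)@T.T
for f in(f,g):
    d=f['d'];W=world(d,f['mtx'],np.linalg.inv(f['camera_from_world']))[...,:3];dark=f['p'].max(-1)<70
    m=dark&(d>0)&(W[...,2]>245)&(W[...,2]<335)&(abs(W[...,0]-620)<150)&(abs(W[...,1]-50)<200)
    Q=W[m];print(len(Q),Q.min(0),Q.max(0))
    h=Q[Q[:,2]>285];print('handle',len(h),h.mean(0),h.min(0),h.max(0))
    r=Q[(Q[:,2]<275)];print('rim',r.mean(0),r.min(0),r.max(0)); print(cv2.minEnclosingCircle(r[:,:2].astype(np.float32)))
E
```

```text
937 [510.39494261  45.95426692 256.43461549] [629.89912237 165.04841322 325.90013059]
handle 83 [556.32017021 151.69011565 316.32660971] [545.58131977 142.56787753 287.02705572] [567.27051084 162.98746052 325.90013059]
rim [569.47222088 100.88341387 265.86039973] [510.39494261  45.95426692 256.43461549] [629.89912237 165.04841322 273.66278599]
((570.1624145507812, 104.02479553222656), 61.36054229736328)
635 [516.51765048  41.54149246 245.1175205 ] [635.43356068 163.79317392 323.0580932 ]
handle 85 [564.55125787 147.60299919 305.12496655] [552.83793999 139.70045355 285.12871823] [572.57023459 163.79317392 323.0580932 ]
rim [578.0294682   95.00045193 262.94705962] [516.51765048  41.54149246 245.1175205 ] [635.43356068 158.52176336 274.11283464]
((576.1439208984375, 100.19322204589844), 61.334598541259766)
```

View pics/z0.png

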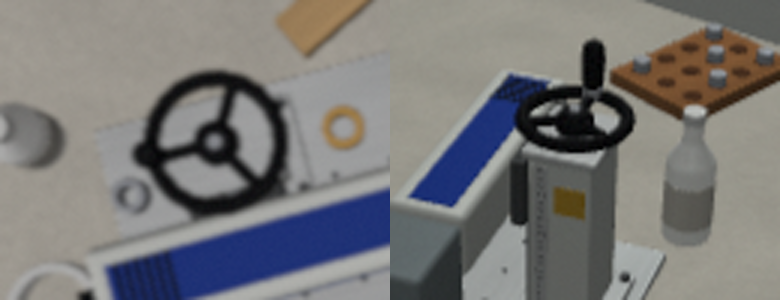

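The top-depth estimate puts the axis at about (572,102) and the handle at about (557,152), a radius of 51 mm against the stated 52. I'll write a helper that converts world targets into rows, then lift clear, shut the fingers, and look from close by.

```bash
cat > h.py <<'E'
import numpy as np, json
# commanded pose: x,y,z,psi ; tool x=down, y=(-sin,cos), z=(cos,sin) of psi
def rows(start, targets):
    x,y,z,p=start; a=np.radians(p); Y=np.array([-np.sin(a),np.cos(a)]); Z=np.array([np.cos(a),np.sin(a)])
    out=[]
    for t in targets:
        d=np.array([t[0]-x,t[1]-y])
        out.append([round(-(t[2]-z)/100,3),round(d@Y/100,3),round(d@Z/100,3),round((p-t[3])/360,4),0,0])
    return out
def after(start,row):
    x,y,z,p=start; a=np.radians(p)
    return [x+100*(row[1]*-np.sin(a)+row[2]*np.cos(a)), y+100*(row[1]*np.cos(a)+row[2]*np.sin(a)), z-100*row[0], p-360*row[3]]
E
python3 - <<'E'
from h import *
s=[142.705,557.03,180.976,75.63]
for i in range(10):
    t=np.array([470,140,440,122.])
    d=t-s; k=min(1,95/max(abs(d[:3]))); r=rows(s,[np.array(s)+k*d]); print(r); s=after(s,r[0])
print(s)
E
```

```text
[[np.float64(-0.59), np.float64(-0.958), np.float64(-0.735), np.float64(-0.0293), 0, 0]]
[[np.float64(-0.59), np.float64(-0.807), np.float64(-0.898), np.float64(-0.0294), 0, 0]]
[[np.float64(-0.59), np.float64(-0.628), np.float64(-1.031), np.float64(-0.0293), 0, 0]]
[[np.float64(-0.59), np.float64(-0.429), np.float64(-1.129), np.float64(-0.0293), 0, 0]]
[[np.float64(-0.23), np.float64(-0.084), np.float64(-0.464), np.float64(-0.0115), 0, 0]]
[[np.float64(-0.0), np.float64(-0.001), np.float64(0.0), np.float64(-0.0), 0, 0]]
[[np.float64(-0.0), np.float64(0.0), np.float64(0.0), np.float64(-0.0), 0, 0]]
[[np.float64(-0.0), np.float64(0.0), np.float64(0.0), np.float64(-0.0), 0, 0]]
[[np.float64(-0.0), np.float64(0.0), np.float64(0.0), np.float64(-0.0), 0, 0]]
[[np.float64(-0.0), np.float64(0.0), np.float64(0.0), np.float64(-0.0), 0, 0]]
[np.float64(470.046361289767), np.float64(140.0191884930815), np.float64(439.976), np.float64(121.998)]
```

>>> send_rows([
  [[-0.5,0,0,0,0,0],[-1,0,0,0,0,0]],
], jaw=1, force=20)

```text
time_s: 0.4
ee_pos: [142.6, 556.5, 281.3]
ee_rot: [179.4, 89.9, -105.0]
force: [-0.2, 1.1, 1.2]
gripper_width: 74.0
```

>>> send_rows([
  [[-0.4,-0.4,-0.32,0,0,0],[-0.8,-0.84,-0.65,0,0,0]],
])

```text
time_s: 0.65
ee_pos: [204.3, 477.4, 357.2]
ee_rot: [-124.6, 90.0, -48.9]
force: [1.0, 0.4, -0.6]
gripper_width: 54.2
```

>>> send_rows([
  [[-0.4,-0.4,-0.32,0,0,0],[-0.8,-0.84,-0.65,0,0,0]],
])

```text
time_s: 0.9
ee_pos: [265.7, 398.0, 432.7]
ee_rot: [-45.4, 90.0, 30.3]
force: [1.3, 0.5, 0.9]
gripper_width: 34.0
```

>>> send_rows([
  [[0,-0.4,-0.32,0,0,0],[0,-0.84,-0.65,0,0,0]],
])

```text
time_s: 1.15
ee_pos: [331.1, 314.4, 431.8]
ee_rot: [-31.6, 89.9, 44.1]
force: [0.6, 0.6, -0.9]
gripper_width: 14.3
```

>>> send_rows([
  [[0,-0.4,-0.32,0,0,0],[0,-0.84,-0.65,0,0,0]],
])

```text
time_s: 1.4
ee_pos: [396.2, 230.4, 431.4]
ee_rot: [21.8, 90.0, 97.5]
force: [1.0, -0.6, -0.5]
gripper_width: 0.5
```

>>> send_rows([
  [[0,-0.4,-0.32,-0.025,0,0],[0,-0.84,-0.65,-0.05,0,0],[0,-0.84,-0.65,-0.075,0,0],[0,-0.84,-0.65,-0.1,0,0],[0,-0.84,-0.65,-0.13,0,0],[0,-0.84,-0.65,-0.13,0,0],[0,-0.84,-0.65,-0.13,0,0]],
])

```text
time_s: 2.28
ee_pos: [460.7, 148.1, 431.4]
ee_rot: [58.2, 90.0, -179.5]
force: [-0.7, -0.4, 0.5]
gripper_width: 0.5
```

```bash
cat >> h.py <<'E'
def snap(tag,name="wrist"):
    from workcell import env; import cv2
    s=env.state(); c=env.get_calibration(name); p,d=env.grab_frame(name)
    cv2.imwrite(f"pics/{tag}.png",p[:,:,::-1]); np.savez(tag+".npz",p=p,d=d,**c)
    r=s['ee_rot']; print('t',round(s['time_s'],2),'tcp',s['ee_pos'].round(1),'psi',round((r[2]-r[0]+180)%360-180,2),'q',s['qpos'].round(1),'F',s['force'].round(1))
    return p,d,c
def world(d,c):
    K=c['mtx'];T=np.linalg.inv(c['camera_from_world']);v,u=np.mgrid[:d.shape[0],:d.shape[1]]
    return (np.stack([(u-K[0,2])/K[0,0]*d,-(v-K[1,2])/K[1,1]*d,-d,np.ones_like(d)],-1)@T.T)[...,:3]
E
python3 - <<'E'
from h import *
snap('w1')
E
```

```text
t 2.27 tcp [460.7 148.1 431.4] psi 122.29 q [  16.4    7.    69.5    0.   103.5 -105.8] F [-0.7 -0.4  0.5]
```

View pics/w1.png

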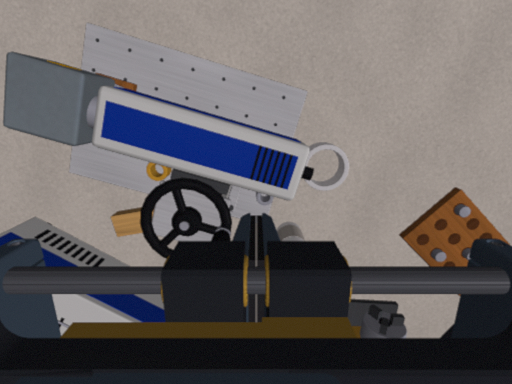

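The wrist view shows the wheel centred near (186,220) and the handle top near (221,238). The shut fingers are at (256,225). I'll measure the wheel from this view.

```bash
python3 - <<'E'
from h import *
import cv2
f=np.load('w1.npz');p=f['p'];d=f['d'];W=world(d,f);z=W[...,2]
reg=np.zeros(z.shape,bool);reg[170:270,130:237]=1
dark=(p.max(-1)<70)
r=reg&dark&(z>250)&(z<275);h=reg&dark&(z>300)&(z<335)
R=W[r];print(len(R),np.percentile(z[r],[5,50,95]),cv2.minEnclosingCircle(R[:,:2].astype(np.float32)))
H=W[h];print(len(H),np.percentile(z[h],[5,50,95]),H.mean(0),cv2.minEnclosingCircle(H[H[:,2]>317][:,:2].astype(np.float32)))
# image contour: rim outer ellipse -> rays on z=258.5
ys,xs=np.nonzero(r);hull=cv2.convexHull(np.stack([xs,ys],1).astype(np.int32))
K=f['mtx'];T=np.linalg.inv(f['camera_from_world'])
def ray(u,v,zz):
    D=T[:3,:3]@[(u-K[0,2])/K[0,0],-(v-K[1,2])/K[1,1],-1];return T[:3,3]+D*(zz-T[2,3])/D[2]
pts=np.array([ray(*q[0],258.5) for q in hull])[:,:2]
A=np.c_[2*pts,np.ones(len(pts))];s=np.linalg.lstsq(A,(pts**2).sum(1),rcond=None)[0];print('circ',s[:2],np.sqrt(s[2]+s[:2]@s[:2]))
c=T[:3,3];print('cam',c)
fi=(z>400)&(z<470);F=W[fi];print('fingers',len(F),F.min(0),F.max(0))
E
python3 - <<'E'
import cv2
i=cv2.imread('pics/w1.png')[160:280,120:300];cv2.imwrite('pics/w1z.png',cv2.resize(i,None,fx=4,fy=4,interpolation=cv2.INTER_CUBIC))
E
```

```text
2889 [260.09152433 265.04343968 268.87802569] ((569.6995849609375, 104.25232696533203), 61.711910247802734)
42 [300.66739301 304.34310096 308.15715383] [548.78621433 149.49265515 304.33152612] ((0.0, 0.0), 0.0)
circ [572.24455643 105.03145998] 61.99212888887582
cam [394.31052945 105.68648391 635.29495931]
fingers 68 [442.62794765 131.63999983 463.28474245] [451.66807531 145.04736209 469.95494539]
```

View pics/w1z.png

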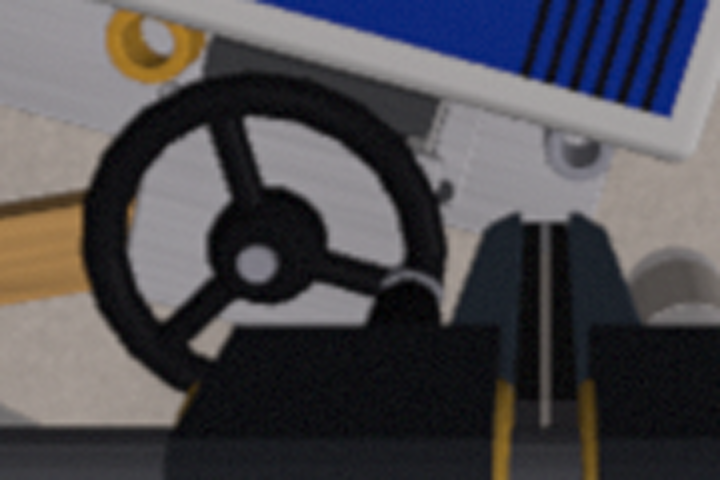

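The wheel axis agrees across views at about (571.5,103.5), and the handle's start angle is about 107.5° in the world frame. I'll plan the approach behind the handle, on its counter-clockwise side.

```bash
cat >> h.py <<'E'
AX=np.array([571.5,103.5])
def P(th,z=284,psi=None,r=52):
    return [AX[0]+r*np.cos(np.radians(th)),AX[1]+r*np.sin(np.radians(th)),z,th-16 if psi is None else psi]
def show(rs):
    print(str([[float(v) for v in r] for r in rs]))
E
python3 - <<'E'
from h import *
s=[460.7+.4,148.1+.3,431.4+.9,122.3]
r=rows(s,[P(165,384,124)]);show(r)
E
```

```text
[[0.483, -0.341, -0.587, -0.0047, 0.0, 0.0]]
```

>>> send_rows([
  [[0.16,-0.11,-0.2,0,0,0],[0.32,-0.23,-0.4,0,0,0],[0.48,-0.34,-0.59,-0.005,0,0],[0.48,-0.34,-0.59,-0.005,0,0],[0.48,-0.34,-0.59,-0.005,0,0]],
])

```text
time_s: 2.95
ee_pos: [521.3, 116.2, 383.2]
ee_rot: [45.3, 89.9, 169.4]
force: [0.7, -0.2, 0.7]
gripper_width: 0.7
```

```bash
python3 - <<'E'
from h import *
snap('w2')
E
```

```text
t 2.95 tcp [521.3 116.2 383.2] psi 124.16 q [  11.3   11.5   70.7    0.    97.8 -112.8] F [ 0.7 -0.2  0.7]
```

View pics/w2.png

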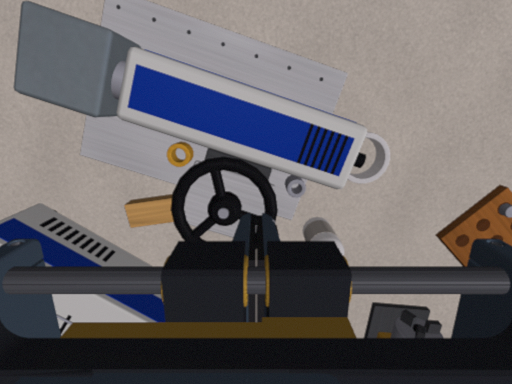

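The wrist view shows the fingertips at (256,215) above the rim, with the handle hidden behind the gripper on the tool's -y side, as planned. I'll go down now.

>>> send_rows([
  [[0.3,0,0,0,0,0],[0.6,0,0,0,0,0],[0.85,0,0,0,0,0],[0.99,0,0,0,0,0],[0.99,0,0,0,0,0],[0.99,0,0,0,0,0]],
])

```text
time_s: 3.75
ee_pos: [521.8, 116.7, 285.9]
ee_rot: [-110.5, 89.9, 13.7]
force: [0.7, -0.7, 0.3]
gripper_width: 0.6
```

```bash
python3 - <<'E'
from h import *
import cv2
snap('s3','scene')
i=cv2.imread('pics/s3.png')[95:215,195:345];cv2.imwrite('pics/s3z.png',cv2.resize(i,None,fx=4,fy=4,interpolation=cv2.INTER_CUBIC))
s=[521.35,116.7,285.3,124.2]
for a,b in((160,124),(155,None)): pass
show(rows(s,[P(th,284.9,124) for th in (160,155,150,145,141)]+[P(th,284.9) for th in(138,135)]))
E
```

```text
t 3.75 tcp [521.8 116.7 285.9] psi 124.24 q [  11.4   11.8   83.7    0.    84.4 -112.9] F [ 0.7 -0.7  0.3]
[[0.004, -0.036, 0.031, 0.0006, 0.0, 0.0], [0.004, -0.074, 0.056, 0.0006, 0.0, 0.0], [0.004, -0.114, 0.077, 0.0006, 0.0, 0.0], [0.004, -0.156, 0.095, 0.0006, 0.0, 0.0], [0.004, -0.19, 0.107, 0.0006, 0.0, 0.0], [0.004, -0.217, 0.114, 0.0061, 0.0, 0.0], [0.004, -0.243, 0.12, 0.0144, 0.0, 0.0]]
```

View pics/s3z.png

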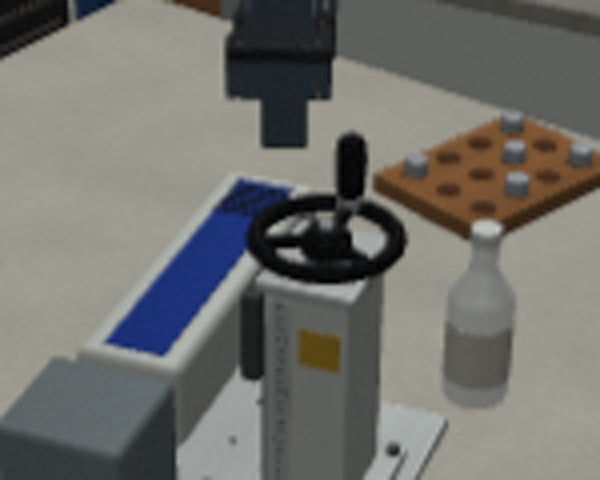

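```bash
python3 - <<'E'
from h import *
f=np.load('scene0.npz')
for X in ([521.8,116.7,285.9],[571.5,103.5,266],[556.5,153,321],[556.5,153,269]):
    c=f['camera_from_world']@np.r_[X,1];u=f['mtx']@[c[0],-c[1],-c[2]];u=u[:2]/u[2];print(X,u,(u-[195,95])*4)
g=np.load('s3.npz');W=world(g['d'],g)
for (a,b) in((285,140),(285,120),(350,150),(325,240)): print(W[95+b//4,195+a//4])
E
```

```text
[521.8, 116.7, 285.9] [265.22927513 139.87113357] [280.9171005  179.48453429]
[571.5, 103.5, 266] [275.47459524 151.95818631] [321.89838097 227.83274525]
[556.5, 153, 321] [281.25886646 128.61835315] [345.03546582 134.47341259]
[556.5, 153, 269] [280.90129469 143.31236741] [343.60517877 193.24946965]
[528.51411749 111.63322611 324.82898892]
[528.77455998 111.20528958 342.17181843]
[566.11072511 143.66615325 316.29563486]
[582.95908566  90.55414315 265.41509042]
```

```bash
python3 - <<'E'
from h import *
import cv2
p,d,c=snap('s4','scene')
i=cv2.imread('pics/s4.png')[55:175,195:345];cv2.imwrite('pics/s4z.png',cv2.resize(i,None,fx=4,fy=4,interpolation=cv2.INTER_CUBIC))
W=world(d,c)
for v in range(110,150,2):
    print(v,[tuple(W[v,u].round(0).astype(int)) for u in (262,266,270)],p[v,266])
p,d,c=snap('t4','top');W=world(d,c)
i=cv2.imread('pics/t4.png')[150:250,130:260];cv2.imwrite('pics/t4z.png',cv2.resize(i,None,fx=4,fy=4,interpolation=cv2.INTER_CUBIC))
E
```

```text
t 3.8 tcp [521.8 116.7 285.9] psi 124.24 q [  11.4   11.8   83.7    0.    84.3 -112.9] F [0.8 0.5 0.2]
110 [(np.int64(569), np.int64(39), np.int64(431)), (np.int64(579), np.int64(44), np.int64(432)), (np.int64(588), np.int64(51), np.int64(432))] [19 24 27]
112 [(np.int64(568), np.int64(41), np.int64(424)), (np.int64(1308), np.int64(-922), np.int64(1010)), (np.int64(586), np.int64(53), np.int64(424))] [29 37 40]
114 [(np.int64(562), np.int64(48), np.int64(413)), (np.int64(573), np.int64(53), np.int64(415)), (np.int64(584), np.int64(57), np.int64(416))] [31 38 43]
116 [(np.int64(565), np.int64(45), np.int64(409)), (np.int64(574), np.int64(51), np.int64(409)), (np.int64(582), np.int64(59), np.int64(409))] [31 38 43]
118 [(np.int64(564), np.int64(46), np.int64(402)), (np.int64(574), np.int64(51), np.int64(403)), (np.int64(584), np.int64(57), np.int64(404))] [31 38 44]
120 [(np.int64(521), np.int64(101), np.int64(361)), (np.int64(533), np.int64(106), np.int64(362)), (np.int64(539), np.int64(118), np.int64(359))] [31 38 42]
122 [(np.int64(521), np.int64(102), np.int64(354)), (np.int64(533)
[... 1538 characters left out ...]
np.int64(224)), (np.int64(465), np.int64(196), np.int64(223)), (np.int64(477), np.int64(202), np.int64(225))] [ 63  76 114]
144 [(np.int64(464), np.int64(175), np.int64(225)), (np.int64(518), np.int64(126), np.int64(265)), (np.int64(532), np.int64(129), np.int64(269))] [23 33 66]
146 [(np.int64(518), np.int64(105), np.int64(268)), (np.int64(528), np.int64(113), np.int64(268)), (np.int64(530), np.int64(131), np.int64(260))] [14 15 15]
148 [(np.int64(525), np.int64(95), np.int64(268)), (np.int64(527), np.int64(114), np.int64(260)), (np.int64(489), np.int64(186), np.int64(213))] [12 12 14]
t 3.85 tcp [521.8 116.6 285.7] psi 124.23 q [  11.4   11.8   83.7    0.    84.3 -112.9] F [-0.3  0.1  0.8]
```

View pics/s4z.png

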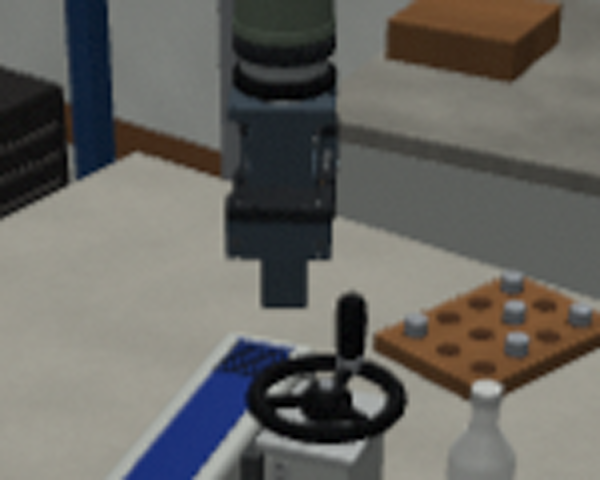

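View pics/t4z.png

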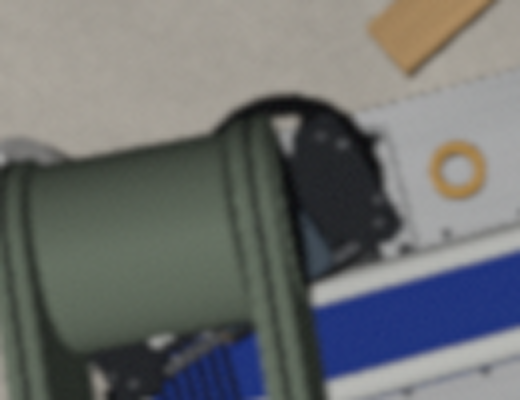

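The scene view puts the fingertips' lower end at z≈323 (pixel (266,131)), but the reported TCP is 286. That disagreement has to be settled before I push, so I'll check it in the wrist views.

```bash
python3 - <<'E'
from h import *
import cv2
p,d,c=snap('w5')
def proj(c,X):
    q=c['camera_from_world']@np.r_[X,1];u=c['mtx']@[q[0],-q[1],-q[2]];return (u[:2]/u[2]).round(1)
for n,t in(('w2',[521.3,116.2,383.2]),('w5',[521.8,116.7,285.9])):
    f=np.load(n+'.npz');print(n,[(k,proj(f,np.array(t)+[0,0,k])) for k in(0,19,37)], np.linalg.inv(f['camera_from_world'])[:3,3])
    W=world(f['d'],f)
    for v in range(205,250,4): print(v,W[v,248].round(0),W[v,262].round(0))
i=cv2.imread('pics/w5.png')[140:300,150:350];cv2.imwrite('pics/w5z.png',cv2.resize(i,None,fx=3.5,fy=3.5,interpolation=cv2.INTER_CUBIC))
E
```

```text
t 3.9 tcp [521.7 116.6 285.5] psi 124.23 q [  11.4   11.8   83.7    0.    84.3 -112.9] F [ 0.5  0.1 -0.3]
w2 [(0, array([256. , 218.9])), (19, array([256. , 229.1])), (37, array([256.1, 240.6]))] [456.43185825  71.6679184  587.18104461]
205 [557. 129. 241.] [548. 143. 240.]
209 [561. 132. 241.] [552. 146. 240.]
213 [510. 102. 418.] [505. 110. 417.]
217 [510. 103. 424.] [505. 110. 424.]
221 [510. 103. 431.] [505. 109. 431.]
225 [510. 103. 437.] [505. 109. 437.]
229 [510. 103. 441.] [507. 110. 437.]
233 [510. 103. 447.] [507. 110. 444.]
237 [509. 103. 452.] [507. 110. 449.]
241 [509. 103. 457.] [507. 110. 453.]
245 [510. 104. 458.] [507. 110. 457.]
249 [510. 104. 463.] [507. 110. 462.]
w5 [(0, array([256. , 219.3])), (19, array([256.1, 229.7])), (37, array([256.1, 241.3]))] [456.25991213  71.87506705 489.27444292]
205 [522. 109. 264.] [515. 118. 266.]
209 [532. 115. 240.] [518. 120. 266.]
213 [510. 103. 319.] [505. 110. 320.]
217 [510. 103. 327.] [506. 110. 326.]
221 [510. 103. 333.] [506. 110. 333.]
225 [510. 103. 339.] [506. 110. 339.]
229 [510. 103. 344.] [507. 111. 340.]
233 [510. 104. 349.] [507. 110. 346.]
237 [510. 104. 354.] [507. 110. 351.]
241 [509. 103. 360.] [507. 110. 356.]
245 [510. 104. 362.] [507. 110. 360.]
249 [511. 105. 365.] [507. 110. 366.]
```

View pics/w5z.png

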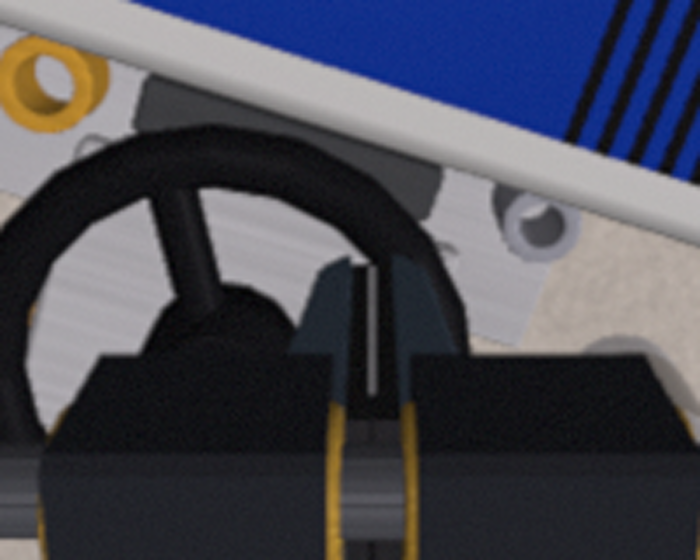

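Both the wrist and scene depths put the real fingertips about 34 mm above the reported TCP. Those same cameras read the wheel correctly at 264–266. A TCP of 273 is safe whichever is right: 4 mm above the hub if the report is true, and about 14 mm of overlap with the handle if the cameras are. I'll go down there while watching the force.

>>> send_rows([
  [[0.05,0,0,0,0,0],[0.1,0,0,0,0,0],[0.127,0,0,0,0,0],[0.127,0,0,0,0,0],[0.127,0,0,0,0,0]],
])

```text
time_s: 4.58
ee_pos: [521.2, 116.5, 271.9]
ee_rot: [-92.8, 90.0, 31.5]
force: [-0.0, 0.1, 0.3]
gripper_width: 0.4
```

```bash
python3 - <<'E'
from h import *
p,d,c=snap('s6','scene');W=world(d,c)
for v in range(120,144,2): print(v,W[v,266].round(0),p[v,266])
E
```

```text
t 4.58 tcp [521.2 116.5 271.9] psi 124.23 q [  11.4   12.1   85.3    0.    82.6 -112.9] F [-0.   0.1  0.3]
120 [575.  49. 398.] [31 37 43]
122 [572.  54. 389.] [30 38 43]
124 [533. 106. 349.] [28 36 40]
126 [533. 106. 342.] [30 37 41]
128 [533. 106. 335.] [29 36 40]
130 [528. 112. 325.] [29 35 40]
132 [531. 109. 320.] [30 38 42]
134 [528. 112. 311.] [31 37 41]
136 [191. 559.  -1.] [131 130 122]
138 [198. 550.  -5.] [156 155 144]
140 [453. 212. 220.] [166 167 158]
142 [467. 194. 225.] [ 63  76 114]
```

>>> send_rows([
  [[0.03,0,0,0,0,0],[0.06,0,0,0,0,0],[0.06,0,0,0,0,0]],
])

```text
time_s: 5.0
ee_pos: [520.9, 116.4, 265.4]
ee_rot: [61.6, 90.0, -174.2]
force: [1.1, 0.0, -0.4]
gripper_width: 0.7
```

>>> send_rows([
  [[0.015,0,0,0,0,0],[0.015,0,0,0,0,0],[0.015,0,0,0,0,0]],
])

```text
time_s: 5.38
ee_pos: [521.2, 116.5, 264.4]
ee_rot: [-93.6, 90.0, 30.6]
force: [0.7, 0.3, 1.0]
gripper_width: 0.3
```

There's no force with the reported TCP below the rim top, so the cameras are right. I'll lower to TCP 254 (true tip about 289), then start the push.

>>> send_rows([
  [[0.05,0,0,0,0,0],[0.1,0,0,0,0,0],[0.1,0,0,0,0,0]],
])

```text
time_s: 5.75
ee_pos: [520.8, 116.4, 253.6]
ee_rot: [63.7, 89.9, -172.1]
force: [0.3, 0.3, -0.2]
gripper_width: 0.5
```

```bash
python3 - <<'E'
from h import *
p,d,c=snap('s7','scene');W=world(d,c)
for v in range(128,146,2): print(v,W[v,266].round(0),p[v,266])
s=[521.3,117,255.3,124.2]
show(rows(s,[P(th,255.3,124) for th in (160,155,150,145,141)]+[P(th,255.3) for th in(138,135)]))
E
```

```text
t 5.75 tcp [520.8 116.4 253.6] psi 124.23 q [  11.4   12.4   87.4    0.    80.3 -112.9] F [ 0.3  0.3 -0.2]
128 [573.  52. 371.] [33 40 45]
130 [534. 104. 330.] [30 37 41]
132 [532. 106. 321.] [31 37 42]
134 [529. 112. 311.] [31 37 42]
136 [531. 109. 306.] [30 37 42]
138 [531. 109. 299.] [32 38 41]
140 [529. 112. 290.] [27 33 38]
142 [464. 198. 222.] [42 56 99]
144 [517. 127. 265.] [20 31 65]
[[-0.0, -0.035, 0.028, 0.0006, 0.0, 0.0], [-0.0, -0.073, 0.053, 0.0006, 0.0, 0.0], [-0.0, -0.113, 0.074, 0.0006, 0.0, 0.0], [-0.0, -0.155, 0.092, 0.0006, 0.0, 0.0], [-0.0, -0.189, 0.104, 0.0006, 0.0, 0.0], [-0.0, -0.215, 0.111, 0.0061, 0.0, 0.0], [-0.0, -0.242, 0.117, 0.0144, 0.0, 0.0]]
```

>>> send_rows([
  [[0,-0.035,0.028,0,0,0],[0,-0.073,0.053,0,0,0],[0,-0.113,0.074,0,0,0],[0,-0.155,0.092,0,0,0],[0,-0.189,0.104,0,0,0],[0,-0.215,0.111,0.006,0,0],[0,-0.242,0.117,0.014,0,0],[0,-0.242,0.117,0.014,0,0]],
])

```text
time_s: 6.8
ee_pos: [534.0, 139.7, 254.2]
ee_rot: [72.7, 89.9, -168.0]
force: [-2.4, -0.4, 1.3]
gripper_width: 0.6
```

```bash
python3 - <<'E'
from h import *
import cv2
p,d,c=snap('s8','scene')
i=cv2.imread('pics/s8.png')[95:215,195:345];cv2.imwrite('pics/s8z.png',cv2.resize(i,None,fx=4,fy=4,interpolation=cv2.INTER_CUBIC))
E
```

```text
t 6.8 tcp [534.  139.7 254.2] psi 119.23 q [  13.5   14.2   85.     0.    80.9 -105.8] F [-2.4 -0.4  1.3]
```

View pics/s8z.png

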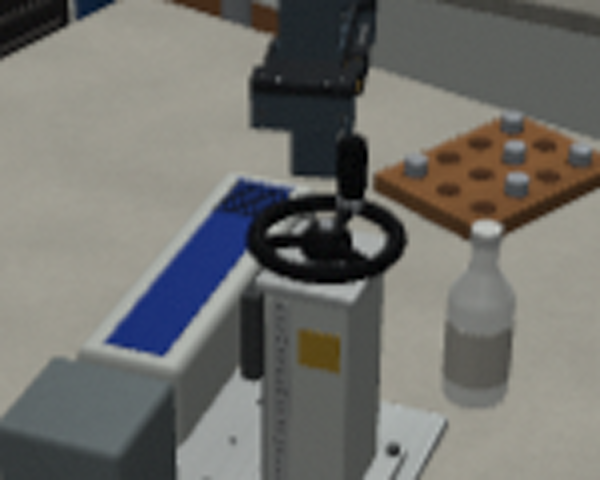

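Contact: the finger flank is against the handle with about 2.4 N. Now the first quarter.

```bash
python3 - <<'E'
from h import *
s=P(135,255,119.2)
show(rows(s,[P(135-4.5*k,255) for k in range(1,21)]))
E
```

```text
[[0.0, -0.04, 0.01, 0.0131, 0.0, 0.0], [0.0, -0.08, 0.016, 0.0256, 0.0, 0.0], [0.0, -0.121, 0.019, 0.0381, 0.0, 0.0], [0.0, -0.162, 0.019, 0.0506, 0.0, 0.0], [0.0, -0.202, 0.016, 0.0631, 0.0, 0.0], [0.0, -0.243, 0.01, 0.0756, 0.0, 0.0], [0.0, -0.282, 0.0, 0.0881, 0.0, 0.0], [0.0, -0.321, -0.012, 0.1006, 0.0, 0.0], [0.0, -0.359, -0.028, 0.1131, 0.0, 0.0], [0.0, -0.395, -0.046, 0.1256, 0.0, 0.0], [0.0, -0.43, -0.068, 0.1381, 0.0, 0.0], [0.0, -0.463, -0.092, 0.1506, 0.0, 0.0], [0.0, -0.494, -0.118, 0.1631, 0.0, 0.0], [0.0, -0.523, -0.147, 0.1756, 0.0, 0.0], [0.0, -0.55, -0.178, 0.1881, 0.0, 0.0], [0.0, -0.574, -0.211, 0.2006, 0.0, 0.0], [0.0, -0.595, -0.246, 0.2131, 0.0, 0.0], [0.0, -0.614, -0.282, 0.2256, 0.0, 0.0], [0.0, -0.629, -0.32, 0.2381, 0.0, 0.0], [0.0, -0.642, -0.359, 0.2506, 0.0, 0.0]]
```

>>> send_rows([
  [[0,-0.04,0.01,0.013,0,0],[0,-0.08,0.016,0.026,0,0],[0,-0.12,0.019,0.038,0,0],[0,-0.16,0.019,0.05,0,0],[0,-0.2,0.016,0.063,0,0],[0,-0.24,0.01,0.075,0,0],[0,-0.28,0,0.088,0,0],[0,-0.32,-0.012,0.1,0,0],[0,-0.36,-0.028,0.113,0,0],[0,-0.395,-0.046,0.125,0,0]],
])

```text
time_s: 8.1
ee_pos: [570.6, 155.8, 254.3]
ee_rot: [63.1, 89.9, 137.3]
force: [-2.8, 1.7, -0.0]
gripper_width: 0.7
```

```bash
python3 - <<'E'
from h import *
import cv2
p,d,c=snap('s9','scene')
i=cv2.imread('pics/s9.png')[95:215,195:345];cv2.imwrite('pics/s9z.png',cv2.resize(i,None,fx=4,fy=4,interpolation=cv2.INTER_CUBIC))
print(P(90,255))
s=P(90,255,74.2)
show(rows(s,[P(90-4.5*k,255) for k in range(1,21)]))
E
```

```text
t 8.1 tcp [570.6 155.8 254.3] psi 74.11 q [ 14.1  17.9  79.8   0.1  82.4 -60. ] F [-2.8  1.7 -0. ]
[np.float64(571.5), np.float64(155.5), 255, 74]
[[0.0, -0.04, 0.01, 0.0131, 0.0, 0.0], [0.0, -0.08, 0.016, 0.0256, 0.0, 0.0], [0.0, -0.121, 0.019, 0.0381, 0.0, 0.0], [0.0, -0.162, 0.019, 0.0506, 0.0, 0.0], [0.0, -0.202, 0.016, 0.0631, 0.0, 0.0], [0.0, -0.243, 0.01, 0.0756, 0.0, 0.0], [0.0, -0.282, 0.0, 0.0881, 0.0, 0.0], [0.0, -0.321, -0.012, 0.1006, 0.0, 0.0], [0.0, -0.359, -0.028, 0.1131, 0.0, 0.0], [0.0, -0.395, -0.046, 0.1256, 0.0, 0.0], [0.0, -0.43, -0.068, 0.1381, 0.0, 0.0], [0.0, -0.463, -0.092, 0.1506, 0.0, 0.0], [0.0, -0.494, -0.118, 0.1631, 0.0, 0.0], [0.0, -0.523, -0.147, 0.1756, 0.0, 0.0], [0.0, -0.55, -0.178, 0.1881, 0.0, 0.0], [0.0, -0.574, -0.211, 0.2006, 0.0, 0.0], [0.0, -0.595, -0.246, 0.2131, 0.0, 0.0], [0.0, -0.614, -0.282, 0.2256, 0.0, 0.0], [0.0, -0.629, -0.32, 0.2381, 0.0, 0.0], [0.0, -0.642, -0.359, 0.2506, 0.0, 0.0]]
```

View pics/s9z.png

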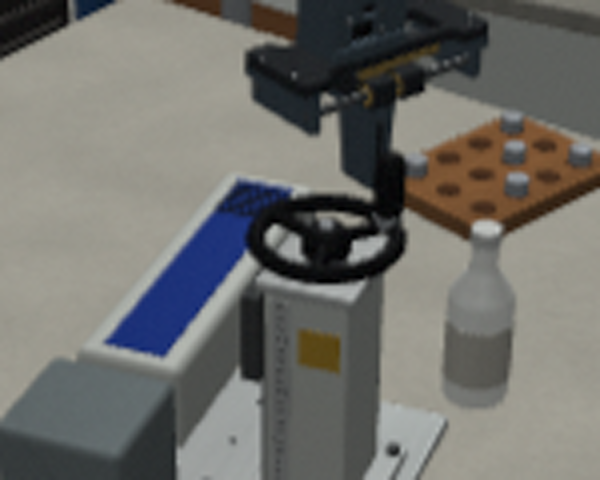

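The handle moved round with the finger flank behind it, at about 3 N. The rows repeat by symmetry, so the next 90° uses the same numbers.

>>> send_rows([
  [[0,-0.04,0.01,0.013,0,0],[0,-0.08,0.016,0.026,0,0],[0,-0.12,0.019,0.038,0,0],[0,-0.16,0.019,0.05,0,0],[0,-0.2,0.016,0.063,0,0],[0,-0.24,0.01,0.075,0,0],[0,-0.28,0,0.088,0,0],[0,-0.32,-0.012,0.1,0,0],[0,-0.36,-0.028,0.113,0,0],[0,-0.395,-0.046,0.125,0,0],[0,-0.43,-0.068,0.138,0,0],[0,-0.463,-0.092,0.15,0,0],[0,-0.494,-0.118,0.163,0,0],[0,-0.523,-0.147,0.175,0,0],[0,-0.55,-0.178,0.188,0,0],[0,-0.574,-0.211,0.2,0,0],[0,-0.595,-0.246,0.213,0,0],[0,-0.614,-0.282,0.225,0,0],[0,-0.629,-0.32,0.238,0,0],[0,-0.642,-0.359,0.25,0,0]],
])

```text
time_s: 10.65
ee_pos: [623.8, 104.7, 254.3]
ee_rot: [86.4, 89.8, 70.6]
force: [-0.1, 3.7, -0.3]
gripper_width: 0.1
```

```bash
python3 - <<'E'
from h import *
import cv2
p,d,c=snap('s10','scene')
i=cv2.imread('pics/s10.png')[95:215,195:345];cv2.imwrite('pics/s10z.png',cv2.resize(i,None,fx=4,fy=4,interpolation=cv2.INTER_CUBIC))
print(P(0,255))
E
```

```text
t 10.65 tcp [623.8 104.7 254.3] psi -15.83 q [ 8.4 21.8 74.   0.2 84.1 24.2] F [-0.1  3.7 -0.3]
[np.float64(623.5), np.float64(103.5), 255, -16]
```

View pics/s10z.png

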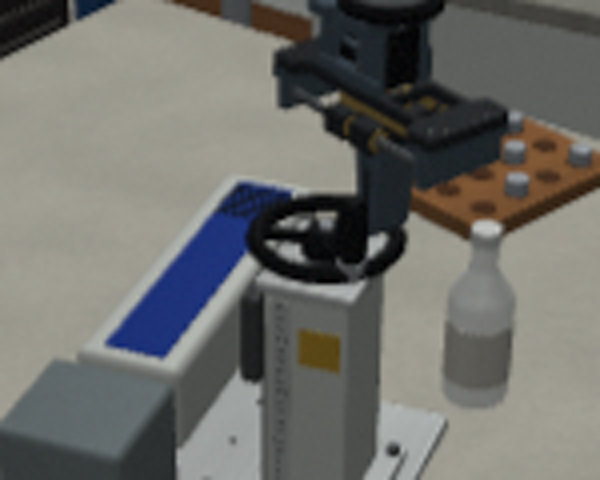

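On track. The next 90° uses the same rows.

>>> send_rows([
  [[0,-0.04,0.01,0.013,0,0],[0,-0.08,0.016,0.026,0,0],[0,-0.12,0.019,0.038,0,0],[0,-0.16,0.019,0.05,0,0],[0,-0.2,0.016,0.063,0,0],[0,-0.24,0.01,0.075,0,0],[0,-0.28,0,0.088,0,0],[0,-0.32,-0.012,0.1,0,0],[0,-0.36,-0.028,0.113,0,0],[0,-0.395,-0.046,0.125,0,0],[0,-0.43,-0.068,0.138,0,0],[0,-0.463,-0.092,0.15,0,0],[0,-0.494,-0.118,0.163,0,0],[0,-0.523,-0.147,0.175,0,0],[0,-0.55,-0.178,0.188,0,0],[0,-0.574,-0.211,0.2,0,0],[0,-0.595,-0.246,0.213,0,0],[0,-0.614,-0.282,0.225,0,0],[0,-0.629,-0.32,0.238,0,0],[0,-0.642,-0.359,0.25,0,0]],
])

```text
time_s: 13.2
ee_pos: [573.4, 50.4, 254.4]
ee_rot: [94.5, 89.7, -11.4]
force: [3.6, -0.3, -1.1]
gripper_width: 0.4
```

```bash
python3 - <<'E'
from h import *
import cv2
p,d,c=snap('s11','scene')
i=cv2.imread('pics/s11.png')[95:215,195:345];cv2.imwrite('pics/s11z.png',cv2.resize(i,None,fx=4,fy=4,interpolation=cv2.INTER_CUBIC))
print(P(-90,255))
s=P(-90,255,-105.8)
show(rows(s,[P(-90+k,255,-105.8) for k in (7,14,21,30)]))
E
```

```text
t 13.2 tcp [573.4  50.4 254.4] psi -105.83 q [ 3.900e+00  1.620e+01  8.220e+01 -1.000e-01  8.140e+01  1.098e+02] F [ 3.6 -0.3 -1.1]
[np.float64(571.5), np.float64(51.5), 255, -106]
[[0.0, 0.06, -0.021, 0.0, 0.0, 0.0], [0.0, 0.117, -0.049, 0.0, 0.0, 0.0], [0.0, 0.17, -0.084, 0.0, 0.0, 0.0], [0.0, 0.231, -0.138, 0.0, 0.0, 0.0]]
```

View pics/s11z.png

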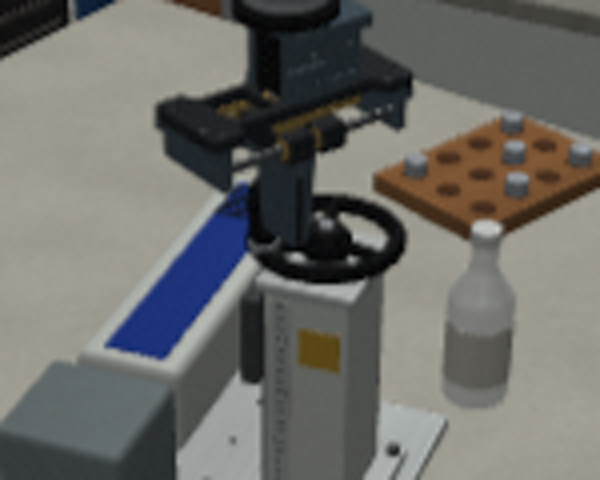

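The handle has travelled about 229°, with steady force. I'll back off about 30° and turn the tool a half turn back (J6 limit), then push on with the opposite flank.

>>> send_rows([
  [[0,0.06,-0.021,0,0,0],[0,0.117,-0.049,0,0,0],[0,0.17,-0.084,-0.02,0,0],[0,0.23,-0.138,-0.045,0,0],[0,0.23,-0.138,-0.07,0,0],[0,0.23,-0.138,-0.1,0,0],[0,0.23,-0.138,-0.13,0,0],[0,0.23,-0.138,-0.155,0,0],[0,0.23,-0.138,-0.18,0,0],[0,0.23,-0.138,-0.21,0,0],[0,0.23,-0.138,-0.24,0,0],[0,0.23,-0.138,-0.265,0,0],[0,0.23,-0.138,-0.29,0,0],[0,0.23,-0.138,-0.32,0,0],[0,0.23,-0.138,-0.345,0,0],[0,0.23,-0.138,-0.37,0,0],[0,0.23,-0.138,-0.4,0,0],[0,0.23,-0.138,-0.43,0,0],[0,0.23,-0.138,-0.46,0,0],[0,0.23,-0.138,-0.49,0,0]],
])

```text
time_s: 15.75
ee_pos: [597.5, 58.1, 254.1]
ee_rot: [109.1, 90.0, 179.9]
force: [-0.3, -0.7, 0.7]
gripper_width: 0.4
```

```bash
python3 - <<'E'
from h import *
import cv2
p,d,c=snap('s12','scene')
i=cv2.imread('pics/s12.png')[95:215,195:345];cv2.imwrite('pics/s12z.png',cv2.resize(i,None,fx=4,fy=4,interpolation=cv2.INTER_CUBIC))
print(P(-60,255))
E
```

```text
t 15.75 tcp [597.5  58.1 254.1] psi 70.79 q [  4.5  18.7  78.6   0.   82.7 -66.3] F [-0.3 -0.7  0.7]
[np.float64(597.5), np.float64(58.466679003209194), 255, -76]
```

View pics/s12z.png

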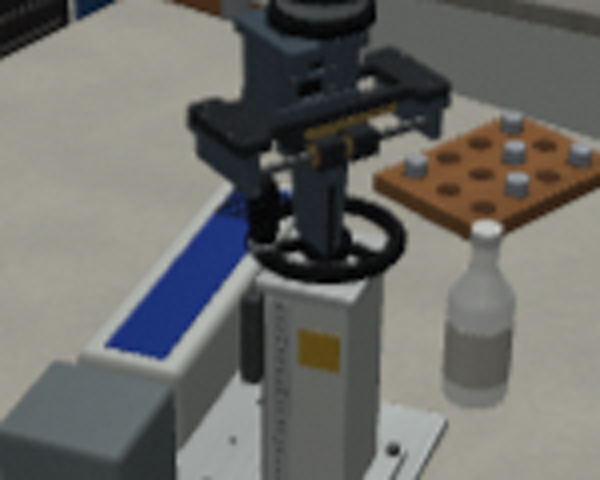

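A clear gap shows and the handle stayed put. I'll push on with the opposite flank.

```bash
python3 - <<'E'
from h import *
s=P(-60,255,70.8)
ths=[-66,-72,-78,-83,-88]+[-92.5-4.5*k for k in range(15)]
print(ths[-1])
show(rows(s,[P(t,255,min(70.8,t+164)) for t in ths]))
s=P(ths[-1],255,ths[-1]+164)
E
```

```text
-155.5
[[0.0, 0.038, -0.039, 0.0, 0.0, 0.0], [0.0, 0.079, -0.074, 0.0, 0.0, 0.0], [0.0, 0.124, -0.105, 0.0, 0.0, 0.0], [0.0, 0.164, -0.127, 0.0, 0.0, 0.0], [0.0, 0.206, -0.145, 0.0, 0.0, 0.0], [0.0, 0.244, -0.158, 0.0, 0.0, 0.0], [0.0, 0.284, -0.168, 0.0106, 0.0, 0.0], [0.0, 0.324, -0.176, 0.0231, 0.0, 0.0], [0.0, 0.365, -0.179, 0.0356, 0.0, 0.0], [0.0, 0.405, -0.18, 0.0481, 0.0, 0.0], [0.0, 0.446, -0.178, 0.0606, 0.0, 0.0], [0.0, 0.487, -0.172, 0.0731, 0.0, 0.0], [0.0, 0.526, -0.163, 0.0856, 0.0, 0.0], [0.0, 0.566, -0.151, 0.0981, 0.0, 0.0], [0.0, 0.603, -0.136, 0.1106, 0.0, 0.0], [0.0, 0.64, -0.118, 0.1231, 0.0, 0.0], [0.0, 0.675, -0.097, 0.1356, 0.0, 0.0], [0.0, 0.709, -0.074, 0.1481, 0.0, 0.0], [0.0, 0.74, -0.048, 0.1606, 0.0, 0.0], [0.0, 0.77, -0.019, 0.1731, 0.0, 0.0]]
```

>>> send_rows([
  [[0,0.038,-0.039,0,0,0],[0,0.079,-0.074,0,0,0],[0,0.124,-0.105,0,0,0],[0,0.164,-0.127,0,0,0],[0,0.206,-0.145,0,0,0],[0,0.244,-0.158,0,0,0],[0,0.284,-0.168,0.011,0,0],[0,0.324,-0.176,0.023,0,0],[0,0.365,-0.179,0.036,0,0],[0,0.405,-0.18,0.048,0,0],[0,0.446,-0.178,0.061,0,0],[0,0.487,-0.172,0.073,0,0],[0,0.526,-0.163,0.086,0,0],[0,0.566,-0.151,0.098,0,0],[0,0.603,-0.136,0.111,0,0],[0,0.64,-0.118,0.123,0,0],[0,0.675,-0.097,0.136,0,0],[0,0.709,-0.074,0.148,0,0],[0,0.74,-0.048,0.161,0,0],[0,0.77,-0.019,0.173,0,0]],
])

```text
time_s: 18.3
ee_pos: [523.7, 80.8, 254.5]
ee_rot: [-100.2, 89.8, -92.3]
force: [-0.7, -4.1, 1.8]
gripper_width: 0.7
```

```bash
python3 - <<'E'
from h import *
import cv2
p,d,c=snap('s13','scene')
i=cv2.imread('pics/s13.png')[95:215,195:345];cv2.imwrite('pics/s13z.png',cv2.resize(i,None,fx=4,fy=4,interpolation=cv2.INTER_CUBIC))
print(P(-155.5,255))
s=P(-155.5,255,8.5)
ths=[-160-4.5*k for k in range(12)]
print(ths)
show(rows(s,[P(t,255,t+164) for t in ths]))
E
```

```text
t 18.3 tcp [523.7  80.8 254.5] psi 7.92 q [ 7.6 12.  87.8 -0.2 80.2 -0.3] F [-0.7 -4.1  1.8]
[np.float64(524.1820139144197), np.float64(81.93595138187555), 255, -171.5]
[-160.0, -164.5, -169.0, -173.5, -178.0, -182.5, -187.0, -191.5, -196.0, -200.5, -205.0, -209.5]
[[0.0, 0.04, -0.01, 0.0125, 0.0, 0.0], [0.0, 0.08, -0.016, 0.025, 0.0, 0.0], [0.0, 0.121, -0.02, 0.0375, 0.0, 0.0], [0.0, 0.161, -0.02, 0.05, 0.0, 0.0], [0.0, 0.202, -0.017, 0.0625, 0.0, 0.0], [0.0, 0.243, -0.011, 0.075, 0.0, 0.0], [0.0, 0.282, -0.001, 0.0875, 0.0, 0.0], [0.0, 0.321, 0.011, 0.1, 0.0, 0.0], [0.0, 0.359, 0.027, 0.1125, 0.0, 0.0], [0.0, 0.395, 0.045, 0.125, 0.0, 0.0], [0.0, 0.43, 0.066, 0.1375, 0.0, 0.0], [0.0, 0.463, 0.09, 0.15, 0.0, 0.0]]
```

View pics/s13z.png

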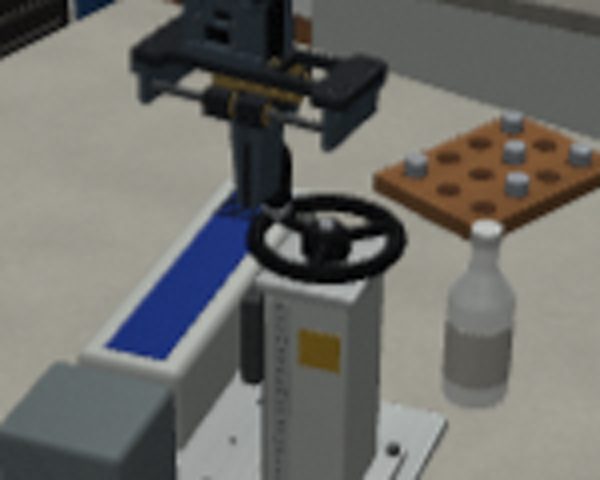

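The handle sits ahead of the finger, pushed at about 4 N. I'll push to just short of the end (about 11° left) and then measure.

>>> send_rows([
  [[0,0.04,-0.01,0.0125,0,0],[0,0.08,-0.016,0.025,0,0],[0,0.121,-0.02,0.0375,0,0],[0,0.161,-0.02,0.05,0,0],[0,0.202,-0.017,0.0625,0,0],[0,0.243,-0.011,0.075,0,0],[0,0.282,0,0.0875,0,0],[0,0.321,0.011,0.1,0,0],[0,0.359,0.027,0.1125,0,0],[0,0.395,0.045,0.125,0,0],[0,0.43,0.066,0.1375,0,0],[0,0.463,0.09,0.15,0,0],[0,0.463,0.09,0.15,0,0]],
])

```text
time_s: 19.98
ee_pos: [525.4, 129.2, 254.4]
ee_rot: [-128.4, 89.9, -174.2]
force: [-3.0, -1.3, 1.9]
gripper_width: 0.6
```

```bash
cat >> h.py <<'E'
def handle(tag):
    f=np.load(tag+'.npz');d=f['d'];W=world(d,f)
    m=(f['p'].max(-1)<32)&(d>0)&(W[...,2]>285)&(W[...,2]<328)&(np.hypot(W[...,0]-571.5,W[...,1]-103.5)<70)
    ys,xs=np.nonzero(m);print(tag,m.sum(),'uv',xs.mean().round(2),ys.mean().round(2),(xs.min(),xs.max(),ys.min(),ys.max()),W[m].mean(0).round(1))
E
python3 - <<'E'
from h import *
import cv2
p,d,c=snap('s14','scene')
a=cv2.imread('pics/s14.png')[95:175,225:325];b=cv2.imread('pics/s8.png')[95:175,225:325]
cv2.imwrite('pics/s14z.png',cv2.resize(np.hstack([b,a]),None,fx=4,fy=4,interpolation=cv2.INTER_CUBIC))
for t in('scene0','s8','s14'): handle(t)
print(P(-209.5))
s=P(-209.5,255,-45.5)
show(rows(s,[P(t,255,t+164) for t in (-212.5,-215.5,-218,-220,-221)]))
E
```

```text
t 19.98 tcp [525.4 129.2 254.4] psi -45.8 q [12.6 13.1 86.4  0.  80.6 58.4] F [-3.  -1.3  1.9]
scene0 68 uv 282.47 134.68 (np.int64(280), np.int64(285), np.int64(129), np.int64(141)) [565.6 147.3 305.2]
s8 83 uv 282.27 134.77 (np.int64(279), np.int64(286), np.int64(129), np.int64(141)) [564.3 148.1 304.1]
s14 79 uv 277.96 133.99 (np.int64(275), np.int64(281), np.int64(128), np.int64(140)) [551.7 142.7 305.1]
[np.float64(526.2415038111252), np.float64(129.10602512538028), 284, -225.5]
[[0.0, 0.026, -0.007, 0.0083, 0.0, 0.0], [0.0, 0.053, -0.012, 0.0167, 0.0, 0.0], [0.0, 0.075, -0.016, 0.0236, 0.0, 0.0], [0.0, 0.093, -0.018, 0.0292, 0.0, 0.0], [0.0, 0.103, -0.019, 0.0319, 0.0, 0.0]]
```

View pics/s14z.png

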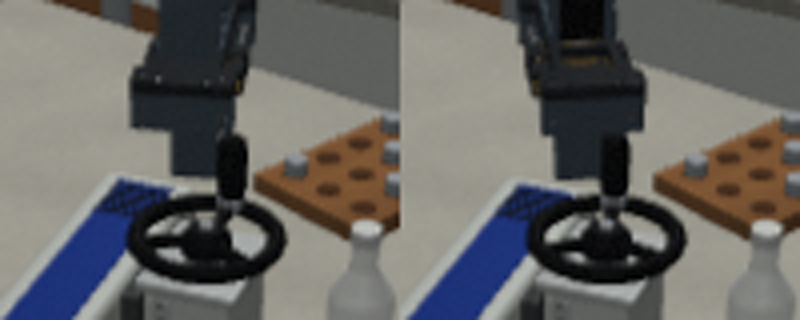

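The handle is still about 14 mm short, by both the scene images (u 278.0 against 282.4) and the finger position relative to first contact (13.6 mm). I'll finish with about 14.5°.

```bash
python3 - <<'E'
from h import *
s=P(-209.5,255,-45.5)
show(rows(s,[P(t,255,t+164) for t in (-213,-216.5,-219.5,-222,-224)]))
E
```

```text
[[0.0, 0.031, -0.008, 0.0097, 0.0, 0.0], [0.0, 0.062, -0.014, 0.0194, 0.0, 0.0], [0.0, 0.089, -0.017, 0.0278, 0.0, 0.0], [0.0, 0.112, -0.019, 0.0347, 0.0, 0.0], [0.0, 0.13, -0.02, 0.0403, 0.0, 0.0]]
```

>>> send_rows([
  [[0,0.031,-0.008,0.01,0,0],[0,0.062,-0.014,0.019,0,0],[0,0.089,-0.017,0.028,0,0],[0,0.112,-0.019,0.035,0,0],[0,0.13,-0.02,0.04,0,0],[0,0.13,-0.02,0.04,0,0]],
])

```text
time_s: 20.78
ee_pos: [534.1, 139.8, 254.3]
ee_rot: [-146.1, 90.0, 153.7]
force: [-3.2, -1.0, 2.5]
gripper_width: 0.5
```

```bash
python3 - <<'E'
from h import *
p,d,c=snap('s15','scene')
for t in('scene0','s3','s4','s8','s15'): handle(t)
s=P(-224,255,-60)
show(rows(s,[P(t,255,-60) for t in (-218,-210,-202,-195)]))
E
```

```text
t 20.77 tcp [534.1 139.8 254.3] psi -60.26 q [13.5 14.1 85.   0.  80.9 73.7] F [-3.2 -1.   2.5]
scene0 68 uv 282.47 134.68 (np.int64(280), np.int64(285), np.int64(129), np.int64(141)) [565.6 147.3 305.2]
s3 67 uv 282.43 134.82 (np.int64(280), np.int64(285), np.int64(129), np.int64(141)) [565.5 147.2 304.7]
s4 68 uv 282.43 134.68 (np.int64(280), np.int64(285), np.int64(129), np.int64(141)) [565.2 147.7 304.9]
s8 83 uv 282.27 134.77 (np.int64(279), np.int64(286), np.int64(129), np.int64(141)) [564.3 148.1 304.1]
s15 76 uv 282.12 134.71 (np.int64(279), np.int64(286), np.int64(129), np.int64(140)) [564.7 146.7 305.1]
[[0.0, -0.051, 0.018, 0.0, 0.0, 0.0], [0.0, -0.117, 0.05, 0.0, 0.0, 0.0], [0.0, -0.177, 0.09, 0.0, 0.0, 0.0], [0.0, -0.224, 0.132, 0.0, 0.0, 0.0]]
```

The handle is back within about 1 mm of where it started (u 282.1 against 282.4). I'll back off along the circle, then go straight up and away.

>>> send_rows([
  [[0,-0.05,0.018,0,0,0],[0,-0.117,0.05,0,0,0],[0,-0.177,0.09,0,0,0],[0,-0.224,0.132,0,0,0],[-0.3,-0.224,0.132,0,0,0],[-0.65,-0.224,0.132,0,0,0],[-1,-0.224,0.132,0,0,0],[-1,-0.224,0.132,0,0,0]],
])

```text
time_s: 21.82
ee_pos: [522.7, 117.1, 357.3]
ee_rot: [72.6, 89.6, 12.3]
force: [0.3, 0.1, -0.2]
gripper_width: 0.5
```

```bash
python3 - <<'E'
from h import *
s=[521.5,117,355,-60]
show(rows(s,[[450,160,420,-60],[420,220,440,-60]]))
E
```

```text
[[-0.65, -0.404, -0.73, 0.0, 0.0, 0.0], [-0.85, -0.364, -1.4, 0.0, 0.0, 0.0]]
```

>>> send_rows([
  [[-0.32,-0.2,-0.36,0,0,0],[-0.65,-0.4,-0.73,0,0,0],[-0.65,-0.4,-0.73,0,0,0]],
])

```text
time_s: 22.2
ee_pos: [449.6, 161.6, 421.7]
ee_rot: [82.7, 89.7, 22.5]
force: [0.0, 0.3, 0.5]
gripper_width: 0.4
```

>>> send_rows([
  [[0,0.05,-0.45,0,0,0],[0,0.1,-0.9,0,0,0],[0,0.1,-0.9,0,0,0]],
])

```text
time_s: 22.58
ee_pos: [414.2, 245.2, 417.0]
ee_rot: [-93.3, 89.8, -153.4]
force: [0.1, 0.3, 1.1]
gripper_width: 0.6
```

>>> send_rows([
  [[0,0.05,-0.45,0,0,0],[0,0.1,-0.9,0,0,0],[0,0.1,-0.9,0,0,0],[0,0.1,-0.9,0,0,0]],
])

```text
time_s: 23.08
ee_pos: [379.6, 325.9, 418.2]
ee_rot: [-50.9, 89.9, -111.3]
force: [0.4, -0.8, -0.8]
gripper_width: 0.4
```

```bash
python3 - <<'E'
from h import *
import cv2
snap('s16','scene');snap('t16','top')
for t in('scene0','s16','top0','t16'): handle(t)
a=cv2.imread('pics/top0.png')[140:260,110:270];b=cv2.imread('pics/t16.png')[140:260,110:270]
cv2.imwrite('pics/t16z.png',cv2.resize(np.hstack([a,b]),None,fx=2.5,fy=2.5,interpolation=cv2.INTER_CUBIC))
E
```

```text
t 23.07 tcp [379.6 325.9 418.2] psi -60.38 q [ 3.94e+01  8.50e+00  6.96e+01 -1.00e-01  1.02e+02  9.97e+01] F [ 0.4 -0.8 -0.8]
t 23.12 tcp [379.6 325.7 418.6] psi -60.42 q [ 3.93e+01  8.50e+00  6.96e+01 -1.00e-01  1.02e+02  9.98e+01] F [0.1 0.2 0.1]
scene0 68 uv 282.47 134.68 (np.int64(280), np.int64(285), np.int64(129), np.int64(141)) [565.6 147.3 305.2]
s16 67 uv 282.63 134.7 (np.int64(280), np.int64(286), np.int64(129), np.int64(140)) [565.8 147.9 304.9]
top0 62 uv 180.21 201.39 (np.int64(176), np.int64(185), np.int64(197), np.int64(206)) [556.  150.6 316.7]
t16 62 uv 179.94 200.82 (np.int64(176), np.int64(185), np.int64(196), np.int64(205)) [557.4 151.2 317.4]
```

View pics/t16z.png

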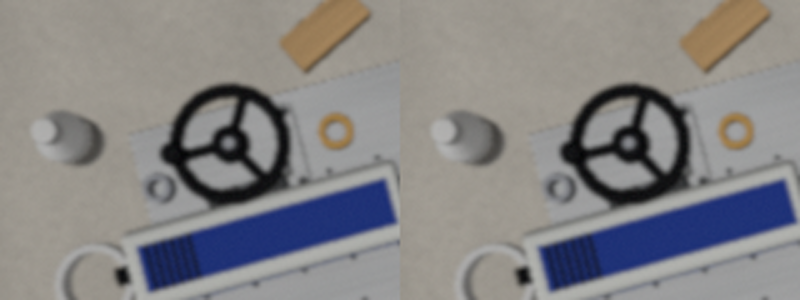

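View pics/s16.png

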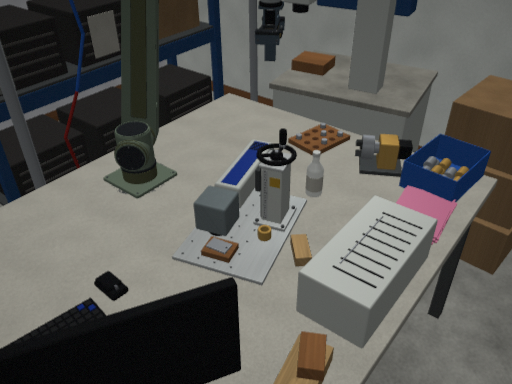

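The before and after images match. The handle is within about 1.5 mm of its start, the loose things haven't moved, and the arm is clear at (270,30). Handing in.

```bash
python3 -c "
from workcell import env
print(env.job_done())"
```

```text
the job is handed in; nothing more can be done
None
```

The hand wheel has been pushed one full turn clockwise by its handle, and the job is handed in at about 23 s of the 58 s allowed. The handle finished about 1.5 mm or less from where it started, against a limit of 10 mm.

- **Push:** I kept the fingers shut and pushed with their outer flank, never gripping the handle. After about 229° I backed off, turned the tool half a turn so the last joint stayed in range, and finished with the other flank. The wrist force was about 3–5 N at every check during the push. It was read only between moves, so peaks in between were not seen.
- **Final checks:** In both the scene and top views the handle sits within 0.7 pixel of its starting place. The bottle, both bushes, tape and block look unmoved in the before and after top views, and the tag and mouse look unmoved in the scene view. The hand is raised and well clear of the machine, with no force on it.
- **Disagreement found:** The scene and wrist cameras both showed the real fingertips about 34 mm higher than the reported tool position. I lowered the hand in small steps while watching the force. With the reported position already below the rim top there was still no contact, so I set the pushing height from the cameras.
- **Not confirmed:** I could not read the wheel joint directly. The full turn is inferred from the path pushed and the handle's return to its start.

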